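Stow a battery cell and close the sliding hatch of its safety case

ROBOT

A 6-joint arm with a two-finger parallel gripper is mounted at the origin on a cart in front of the work surface, level with it; the furniture and walls round the work are solid. World frame = base frame: x ahead of the robot, y to its left, z up, the work surface at z = 0. Lengths are in mm, angles in rad, forces in N, time in s.
With the tool pointing down it reaches from about 350 to 875 mm from the base axis. Payload 4.2 kg.
Tool frame: the origin (TCP) lies midway between the tips of the shut fingers; the grasp point (between the pads) lies 19 mm behind it (arm.tcp_to_grasp is the x of the grasp point in the tool frame, in mm); x points along the fingers, y is the direction in which the jaws open and shut, and the axes are right-handed (so a half turn about x gives the same grasp; the last joint's range is limited). The gripper opens to 87 mm and grips with 3 to 60 N. Pads are 19 mm wide; open, the fingers measure 117 mm over their backs; the gripper's body (75 mm by 190 mm) begins 51 mm behind the grasp point.
Start: joints at [1.378, 0.385, 0.008, 0, -1.194, -0.259], TCP at [272.832, 562.283, 222.55] pointing down, gripper open.
Joint ranges: [-3.14, 3.14], [-1.21, 2.06], [-1.07, 1.41], [-3.16, 2.05], [-2.99, -0.16], [-3.1, 3.1]. Speed limits (rad/s): [2.79, 2.79, 3.14, 3.14, 3.14, 3.14].

INTERFACE

Orientations are given as a 3x3 rotation matrix whose columns are the frame's x, y, z axes.
In Python, from rig import read_state, optics, job, arm gives the robot as it stands.
- The arm moves only by the shell command python3 -m creep 'ROWS' [FORCE]. ROWS is JSON, a list of rows, each a list of 5 numbers: the shift along the tool's x, y, z in m, then the turn about the tool's x in degrees, then the closure, from -1 (fully open) to 1 (shut). A call has 1 to 20 rows; each row shifts and turns the commanded pose from where the row before left it, along the tool's axes as they then stand; what a row does not reach is not made up. A row lasts 1/8 s, in which the tool goes at most 62.5 mm and 10.7 degrees, less where a joint would pass 70% of its speed; a pose out of reach is approached as far as the arm can. A call is refused whole if a number of a shift passes 0.0625 or a number of a turn 10.7, either way. A call with a gripper value outside its range is refused whole. The fingers move at their own pace and stop on an object; FORCE is the grip in N (left out, the last holds). Time passes only in rows, so rows that do not move let the fingers close. It gives the time, the measured TCP pose, the force and the opening at its end, in the units of the state.
- read_state(): the state, without advancing time (a new reading comes with each control period).
- optics.grab_frame(name): name is "scene" or "top" or "wrist"; returns the picture (480x640x3 uint8, blue, green, red); there is no depth.
- optics.camera_params(name): a dict with "intrinsics" (3x3 intrinsics, pixels), "distortion" ([k1, k2, p1, p2, k3] as OpenCV has them; the pictures are not rectified), "world_from_camera" (4x4, takes a point from camera to world coordinates); the wrist camera has in their place "tool_from_camera" (4x4, takes a point from camera to tool coordinates, whose origin is the TCP and whose axes are the tool frame's). Camera axes: x right, y up, looking along -z (the intrinsics and any distortion apply to the point x, -y, -z); pixel columns grow to the right and rows downward; lengths in mm; the calibration is good to about 2 mm. A picture is of the moment at which its call begins: read the wrist's pose just before it. camera_params takes no time and is no camera call.
- job.job_done(): hands the job in, once; it reports no verdict.
Trained networks look in the newest picture that a camera, given by its name, has taken for a name from the list of things; names that differ only in an ending like _2 or _b are one class to them, and where a whole thing is asked for, a point or a joint stands for the part that bears it (a point fixed in the world has none). Each returns a list of dicts, best first, with "score" (0 to 1); they miss things now and then, are a little off and sometimes report something else, mostly with a low value. They report only what shows in the picture. A call takes as long as a camera call.
- optics.spot_in(target, camera): "extent" ([left, top, right, bottom] in pixels, round what is visible of it).
- optics.outline_of(target, camera): "region" (480x640 bool, what is visible of it) and "extent" ([left, top, right, bottom] in pixels, round what is visible of it).
- optics.spot_point(target, camera): "uv" ([column, row] in pixels: a listed point, or the origin of a listed thing).
The state is a dict: "clock": time; "q": joint angles; "qvel": joint speeds; "effort": joint torques, N m; "tcp_pos": TCP position; "tool_rot": TCP orientation; "force": force on the tool from outside, world axes, zero at the start; "ft_torque": the same for the moment, N m; "width": finger opening in mm.
Only numpy, scipy, OpenCV 4.12 (cv2) and the standard library are available. Lean on these libraries where they do the work, as an engineer would, in place of code of your own. Each camera call takes 0.05 s, during which the arm holds its last target.

TASK

Put the loose battery cell flat into the open bay of the grey battery safety case, then push the blue sliding hatch shut by its handle, pressing it home against the springy end seal until the red catch drops behind the steel pin and keeps it closed. Push the hatch gently with the fingers closed, without gripping the handle and never with more than about 20 N, since the track bends. Leave the solder spool, the charger and the tin where they are.

Things in the scene. Friction and masses are not known exactly. Their poses are not given: they have to be found in the camera images.
- cell_center (a point): Centre of the loose flat black battery cell, 85 x 44 x 5 mm (x long, y wide, z thick, z up); it lies on a grey mat (2 mm thick, fixed) left of the case. Grasp it across its 44 mm width. About 50 g.
- bay (a point): Centre of the tan bay floor, 25 mm above the bench, in the fixed grey case. Axes: y along the track (the hatch shuts towards +y), z up. The bay is 140 mm in x, 135 in y, with walls 24 mm above its floor; the open hatch covers up to 20 mm of its -y end. The case is 150 mm in x and spans y -248 to +113 mm from here; rails rise 36 mm above the floor.
- hatch_handle (a point): Centre of the black handle on the blue hatch: an upright bar 60 mm in x, 10 mm in y, 28 mm high in z (axes as the case's). The hatch's top face is 14 mm below this point; a 3 mm foot plate reaches 10 mm to either side in y. Push the bar's -y face towards +y; the hatch slides with about 2 N of friction.
- hatch (a joint): Slide of the hatch in m: 0.110 to 0.135 at the start (open), smaller as it shuts. The end bracket is adjustable, its setting not measured: the catch drops anywhere from +0.010 to -0.010. It is lifted over the last 32 mm; over the last 2 mm the seal is squeezed too (5 N per mm). It drops at a push of 5 to 12 N, surely by 16 N; farther on the push grows 5 N per mm. Let go too early, the hatch can spring back.
- catch (a joint): Red hook-shaped catch hinged on the steel end bracket at the case's +y end, 52 mm to the +x side of the middle, 43 mm above the bay floor. In rad: 0 is down (rest), up to about 0.2 while the hatch's pin lifts it; it drops to 0 by itself behind the pin when the hatch is home. It need not be touched.
- spool_c (a point): Bystander: centre of the blue solder spool, 55 mm across, 44 mm high, standing near the -y end of the case.
- charger_c (a point): Bystander: centre of the white wall charger block, 42 x 42 x 28 mm, standing beyond the cell.
- tin_c (a point): Bystander: centre of the white round tin, 47 mm across, 20 mm high, lying left of the cell.

How it is judged (in metres and radians):
On the way, in this order (a step that is already met when the one before it is completed fails the run):
1. the cell lies flat in the bay, let go, with the hatch still open (x of cell_center in the frame of bay between -0.06 and 0.06 m and y of cell_center in the frame of bay between -0.06 and 0.06 m and z of cell_center in the frame of bay below 0.01 m and angle between cell_center's own z axis and vertical below 0.15 rad and contact force between the fingers and cell below 0.2 N and value of joint hatch above 0.09 m), for 0.2 s.
2. the hatch is home and the catch has dropped behind its pin (value of joint hatch below 0.012 m and value of joint catch below 0.04 rad), for 0.2 s.
At the end, for the whole second after the job is handed in: The cell lies flat in the bay (within 60 mm of the bay's centre in x and y, centre less than 10 mm above the floor, tilt under 0.15 rad); the hatch joint is below 0.012 m with the catch below 0.04 rad, so the catch is down behind the pin; hatch and cell at rest (all of step 2 and x of cell_center in the frame of bay between -0.06 and 0.06 m and y of cell_center in the frame of bay between -0.06 and 0.06 m and z of cell_center in the frame of bay below 0.01 m and angle between cell_center's own z axis and vertical below 0.15 rad and velocity of joint hatch between -0.005 and 0.005 m/s and linear speed of cell below 0.02 m/s); the robot touches nothing.
It fails at once if the robot presses on the hatch (or grips it) with more than 24 N (contact force between any of the fingers, the arm and hatch above 24 N).
It fails at once if the spool, the charger or the tin is moved by more than 20 mm (distance of any of spool_c, charger_c, tin_c from where it was at the start of the episode above 0.02 m).
It also fails if it takes over 72 s, if anything falls off the work surface, if the arm or the gripper's body presses on something with over 40 N, if the wrist force passes 120 N, or if a joint passes its speed limit or range.

## Working session

There is one attempt and no reset: what is moved stays moved. The work goes in short steps, Python scripts to look and compute and a shell command to move; the robot and the scene stay as the last step left them, time stands still between calls to the robot, and variables do not carry over. Pictures are saved under pics/ and viewed, and the job is handed in when it is done.

```bash
mkdir -p pics; ls
python3 - <<'E'
from rig import read_state, optics, job, arm
import cv2,numpy as np
s=read_state();print({k:np.round(v,3).tolist() for k,v in s.items()})
for n in ("scene","top","wrist"):
    cv2.imwrite(f"pics/{n}0.png",optics.grab_frame(n))
    p=optics.camera_params(n);print(n,{k:np.round(v,3).tolist() for k,v in p.items()})
print(arm.tcp_to_grasp)
E
```

```text
pics
{'clock': 0.0, 'q': [1.378, 0.386, 0.007, -0.0, -1.194, -0.259], 'qvel': [-0.001, -0.001, -0.001, -0.0, 0.001, -0.001], 'effort': [-0.0, -39.066, 18.741, 4.22, 0.011, -0.0], 'tcp_pos': [272.575, 561.758, 221.445], 'tool_rot': [[-0.001, -0.437, -0.9], [-0.002, -0.9, 0.437], [-1.0, 0.002, -0.0]], 'force': [-0.643, -0.383, -0.212], 'ft_torque': [0.047, -0.002, 0.012], 'width': 87.226}
scene {'intrinsics': [[466.488, 0.0, 327.711], [0.0, 466.488, 243.462], [0.0, 0.0, 1.0]], 'distortion': [-0.086, 0.0, 0.0, 0.0, 0.0], 'world_from_camera': [[0.552, 0.594, -0.585, -121.304], [-0.834, 0.4, -0.381, -350.731], [0.008, 0.698, 0.716, 885.093], [0.0, 0.0, 0.0, 1.0]]}
top {'intrinsics': [[551.6, 0.0, 327.561], [0.0, 551.6, 244.402], [0.0, 0.0, 1.0]], 'distortion': [-0.142, 0.0, 0.0, 0.0, 0.0], 'world_from_camera': [[-0.008, 0.982, -0.189, 279.941], [-1.0, -0.006, 0.011, 59.896], [0.009, 0.189, 0.982, 1345.516], [0.0, 0.0, 0.0, 1.0]]}
wrist {'intrinsics': [[341.035, 0.0, 318.978], [0.0, 341.035, 243.559], [0.0, 0.0, 1.0]], 'distortion': [0.003, 0.0, 0.0, 0.0, 0.0], 'tool_from_camera': [[0.0, 0.261, -0.965, -162.656], [1.0, 0.0, 0.001, -0.378], [0.0, -0.965, -0.261, -71.713], [0.0, 0.0, 0.0, 1.0]]}
-18.700000000000003
```

View pics/scene0.png

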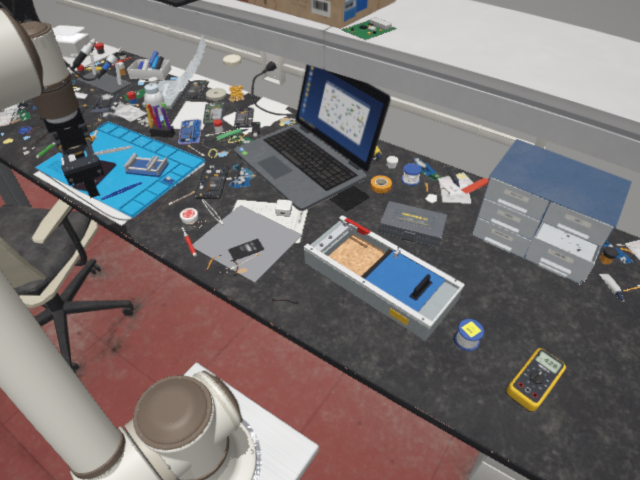

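View pics/top0.png

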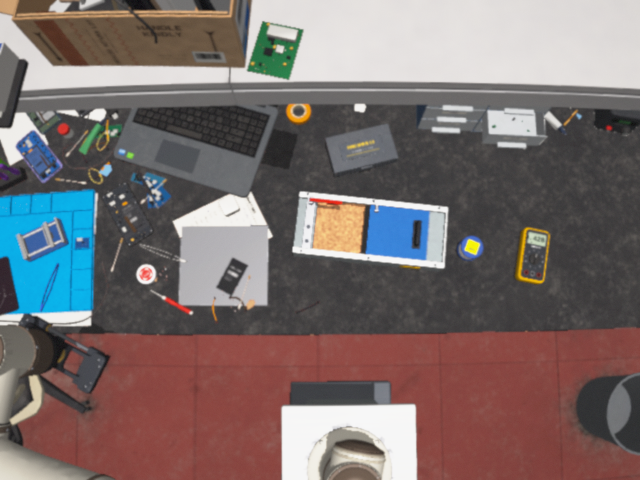

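View pics/wrist0.png

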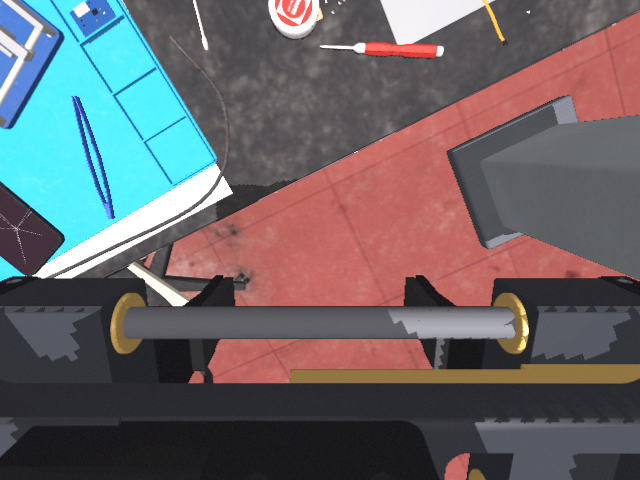

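Overview: the scene shows the cell at about (245,249) on the mat, the bay at (355,255) and the handle at (421,287). In the top view the cell is at (233,277), the bay at (340,228), the handle at (417,234), the spool at (471,247), the charger at (231,205) and the tin at (146,273).

```bash
cat > h.py <<'E'
from rig import read_state, optics, job, arm
import cv2,numpy as np
def pose(n,s=None):
    p=optics.camera_params(n)
    K=np.array(p['intrinsics']);d=np.array(p['distortion'])
    if n=='wrist':
        s=s or read_state(); T=np.eye(4);T[:3,:3]=s['tool_rot'];T[:3,3]=s['tcp_pos'];W=T@np.array(p['tool_from_camera'])
    else: W=np.array(p['world_from_camera'])
    return K,d,W
def rays(n,uv,s=None):
    K,d,W=pose(n,s); uv=np.array(uv,float).reshape(-1,1,2)
    x=cv2.undistortPoints(uv,K,d).reshape(-1,2)
    r=np.c_[x[:,0],-x[:,1],-np.ones(len(x))]@W[:3,:3].T
    return W[:3,3],r/np.linalg.norm(r,axis=1)[:,None]
def plane(n,uv,z,s=None):
    o,r=rays(n,uv,s); return o+r*((z-o[2])/r[:,2])[:,None]
def tri(obs):
    A=np.zeros((3,3));b=np.zeros(3);L=[]
    for n,uv,s in obs:
        o,r=rays(n,[uv],s);P=np.eye(3)-np.outer(r[0],r[0]);A+=P;b+=P@o;L.append((o,P))
    x=np.linalg.solve(A,b);return x,[round(float(np.linalg.norm(P@(x-o))),1) for o,P in L]
def proj(n,X,s=None):
    K,d,W=pose(n,s);X=np.atleast_2d(X);c=(X-W[:3,3])@W[:3,:3]
    c=c*[1,-1,-1];return cv2.projectPoints(c.reshape(-1,1,3),np.zeros(3),np.zeros(3),K,d)[0].reshape(-1,2)
E
python3 - <<'E'
from h import *
for n in ("scene","top"): optics.grab_frame(n)
for t in ("cell_center","bay","hatch_handle","spool_c","charger_c","tin_c"):
    o=[]
    for n in("scene","top"):
        r=optics.spot_point(t,n)
        if r: o.append((n,r[0]['uv'],None)); print(t,n,np.round(r[0]['uv'],1),round(r[0]['score'],2))
    if len(o)==2: print(t,*[np.round(x,1) for x in tri(o)])
for n in("scene","top"):
    r=optics.outline_of("cell_center",n)
    if r:
        m=r[0]['region'].astype(np.uint8);c=cv2.findContours(m,0,2)[0]
        c=max(c,key=cv2.contourArea).reshape(-1,2);w=plane(n,c,7)
        print(n,cv2.minAreaRect(w[:,:2].astype(np.float32)),m.sum())
f=optics.grab_frame("top");cv2.imwrite("pics/topz.png",cv2.resize(f[170:310,130:490],None,fx=2.2,fy=2.2,interpolation=cv2.INTER_CUBIC))
f=optics.grab_frame("scene");cv2.imwrite("pics/scz.png",cv2.resize(f[190:350,190:490],None,fx=2.6,fy=2.6,interpolation=cv2.INTER_CUBIC))
E
```

```text
cell_center scene [246.7 250. ] 0.91
cell_center top [231.5 278. ] 0.73
cell_center [456.5 279.1   8.2] [2.9 2.9]
bay scene [355.1 257.7] 0.76
bay top [342.9 231.2] 0.72
bay [559.5  10.2  50.6] [1.9 1.9]
hatch_handle scene [422.5 286.5] 0.97
hatch_handle top [418.5 234.4] 0.93
hatch_handle [ 546.9 -169.7   75.3] [0.5 0.5]
spool_c scene [467.6 332.3] 0.95
spool_c top [466.5 249.8] 0.86
spool_c [ 518.  -296.9   33.4] [3. 3.]
charger_c scene [283.1 209.5] 0.65
charger_c top [229.  208.8] 0.78
charger_c [628.  289.1  17.3] [1.7 1.7]
tin_c scene [188.3 214.7] 0.76
tin_c top [147.2 276.2] 0.66
tin_c [457.6 485.4  26.9] [1. 1.]
scene ((460.61138916015625, 282.9154357910156), (46.6103401184082, 84.70088195800781), 62.80754089355469) 404
top ((460.9400939941406, 282.10357666015625), (45.96828842163086, 88.49519348144531), 65.35092163085938) 633
```

Run:
```python
import cv2
print(cv2.imread("pics/topz.png").shape,cv2.imread("pics/scz.png").shape)
```

```text
(308, 792, 3) (416, 780, 3)
```

View pics/topz.png

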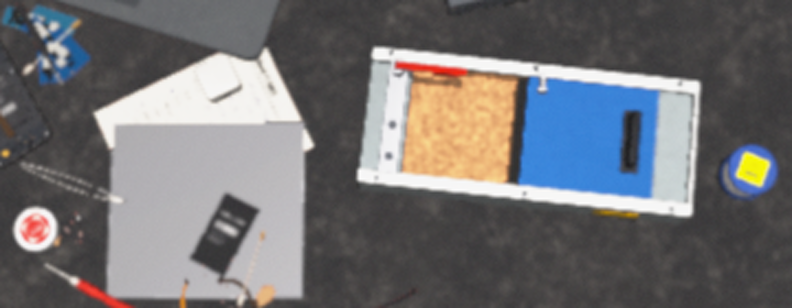

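View pics/scz.png

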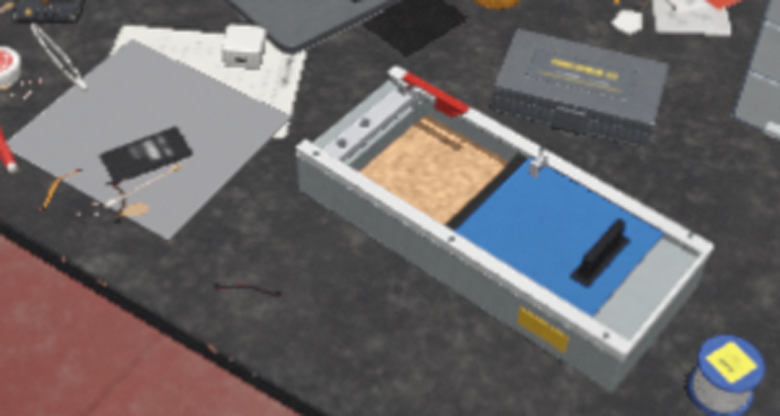

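The zoomed top view shows the rail corners at (373,48), (698,82), (691,216) and (359,181). In the scene zoom they are at (393,70), (712,247), (625,355) and (298,147). I'll fit the case from these.

Run:
```python
from h import *
t=np.array([(373,48),(698,82),(691,216),(359,181)])/2.2+[130,170]
s=np.array([(393,70),(712,247),(625,355),(298,147)])/2.6+[190,190]
P=[]
for a,b in zip(t,s):
    x,e=tri([("top",a,None),("scene",b,None)]);P.append(x);print(np.round(x,1),e)
for n,c in(("top",t),("scene",s)):
    w=plane(n,c,61); print(n,np.round(w,1).tolist())
    d=(w[0]+w[3]-w[1]-w[2])/2; print(np.linalg.norm(d),"yaw of +y vs world y (deg ccw)",np.degrees(np.arctan2(-d[0],d[1])),np.linalg.norm(w[0]-w[3]))
    yd=d/np.linalg.norm(d);print("bay est",w.mean(0)+yd*(248-113)/2)
```

```text
[656.9 113.5  57.7] [0.9, 0.9]
[ 616.4 -245.    61. ] [0.3, 0.3]
[ 466.9 -229.2   64.3] [0.2, 0.2]
[507.8 126.5  66. ] [0.7, 0.7]
top [[656.5, 112.6, 61.0], [616.6, -245.2, 61.0], [467.5, -230.1, 61.0], [508.2, 127.3, 61.0]]
359.93187163578006 yaw of +y vs world y (deg ccw) -6.43236883867714 149.09593578097488
bay est [569.74469783   8.22532063  61.        ]
scene [[653.0, 112.2, 61.0], [616.2, -244.8, 61.0], [469.2, -228.6, 61.0], [512.1, 129.0, 61.0]]
359.50318638533327 yaw of +y vs world y (deg ccw) -6.371491187682185 141.89126423320062
bay est [570.12065333   9.04219933  61.        ]
```

```bash
python3 -m creep '[[0,0.0282,-0.048,0,-1],[0,0.0282,-0.048,0,-1],[0,0.0282,-0.048,0,-1],[0,0.0282,-0.048,0,-1],[0,0.0282,-0.048,0,-1],[0,0.0282,-0.048,0,-1],[0,0,0,0,-1],[0,0,0,0,-1]]'
python3 - <<'E'
from h import *
s=read_state();f=optics.grab_frame("wrist");cv2.imwrite("pics/w1.png",f)
print(s['tcp_pos'],s['clock'])
for t in ("cell_center","bay","charger_c"):
    r=optics.spot_point(t,"wrist"); print(t,[(np.round(x['uv'],1),round(x['score'],2)) for x in r[:2]])
    if r: print(plane("wrist",[r[0]['uv']],{"cell_center":4.5,"bay":25,"charger_c":14}[t],s))
r=optics.outline_of("cell_center","wrist")
if r:
    m=r[0]['region'].astype(np.uint8);c=max(cv2.findContours(m,0,2)[0],key=cv2.contourArea).reshape(-1,2)
    print(cv2.minAreaRect(plane("wrist",c,7,s)[:,:2].astype(np.float32)),proj("wrist",s['tcp_pos'],s))
E
```

```text
clock: 2.05
tcp_pos: [458.2, 284.3, 222.7]
tool_rot: [[0.0, -0.437, -0.899], [0.0, -0.899, 0.437], [-1.0, -0.0, -0.0]]
force: [-0.3, -0.1, 0.0]
width: 87.0
[458.17511754 284.30543212 222.65590978] 2.05
cell_center [(array([319.3, 215.3]), 0.9)]
[[459.97958383 283.76009767   4.5       ]]
bay []
charger_c [(array([230.4,  62.5]), 0.92)]
[[637.08167529 295.07251782  14.        ]]
((462.615234375, 283.6996154785156), (44.807193756103516, 86.34069061279297), 62.326698303222656) [[319.91441815 295.5085371 ]]
```

View pics/w1.png

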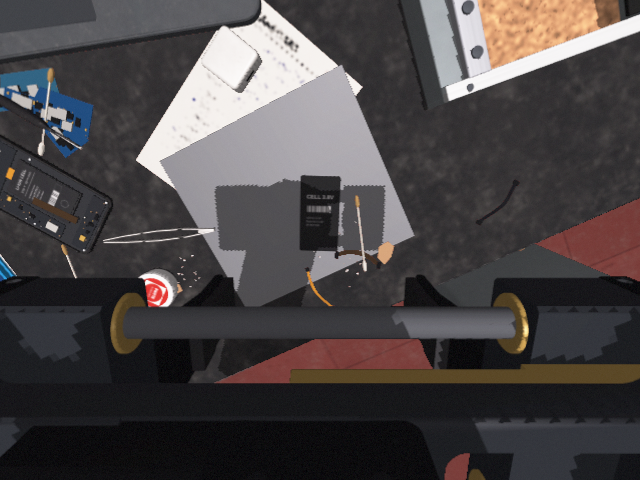

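The wrist view shows the cell at (320,213), aligned with the jaws. Next I'll descend partway and take a second view to measure its height.

```bash
python3 -m creep '[[0.05,0,-0.003,0,-1],[0.05,0,0,0,-1],[0,0,0,0,-1],[0,0,0,0,-1]]'
python3 - <<'E'
from h import *
s=read_state();f=optics.grab_frame("wrist");cv2.imwrite("pics/w2.png",f)
print(s['tcp_pos'],s['clock'])
r=optics.spot_point("cell_center","wrist"); print(r[0]['uv'],r[0]['score'])
s1=dict(tcp_pos=[458.175,284.305,222.656],tool_rot=s['tool_rot'])
print(tri([("wrist",r[0]['uv'],s),("wrist",[319.3,214.3],s1)]))
print(tri([("wrist",r[0]['uv'],s),("top",[232.7,277.2],None),("scene",[246,250],None)]))
r=optics.outline_of("cell_center","wrist")
m=r[0]['region'].astype(np.uint8);c=max(cv2.findContours(m,0,2)[0],key=cv2.contourArea).reshape(-1,2)
for z in(3,7,11):print(cv2.minAreaRect(plane("wrist",c,z,s)[:,:2].astype(np.float32)),r[0]['extent'])
E
```

```text
clock: 2.8
tcp_pos: [461.8, 284.4, 124.4]
tool_rot: [[0.003, -0.435, -0.9], [0.002, -0.9, 0.435], [-1.0, -0.003, -0.002]]
force: [0.6, -0.3, 0.8]
width: 86.8
[461.81107614 284.36387501 124.36665344] 2.8
[320.8, 237.6] 0.71
(array([460.08395029, 284.32234152,  -4.87977539]), [0.1, 0.1])
(array([459.94871337, 281.68816835,   2.2581119 ]), [2.6, 3.6, 1.4])
((461.54986572265625, 284.02081298828125), (45.31767654418945, 86.30928039550781), 62.391258239746094) [293.8, 187.7, 348.7, 282.8]
((462.4586181640625, 283.58770751953125), (44.67975616455078, 85.09429168701172), 62.39124298095703) [293.8, 187.7, 348.7, 282.8]
((463.36737060546875, 283.1545715332031), (44.041812896728516, 83.87928771972656), 62.391258239746094) [293.8, 187.7, 348.7, 282.8]
```

View pics/w2.png

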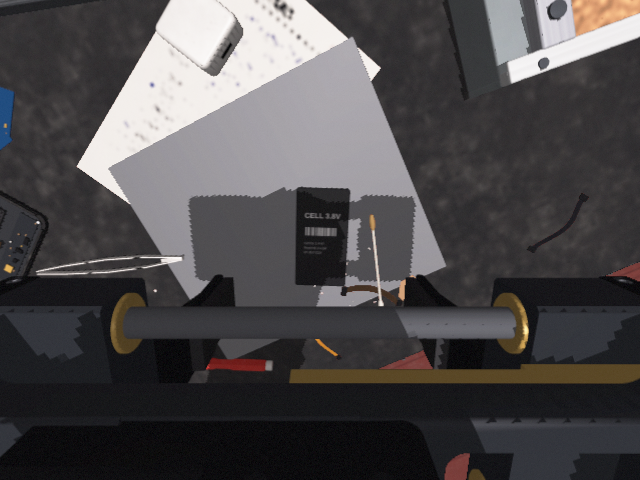

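```bash
python3 -m creep '[[0.05,0,0,1.8,-0.6],[0.045,0,0,0,-0.6],[0.015,0,0,0,-0.6],[0.006,0,0,0,-0.6],[0,0,0,0,-0.6],[0,0,0,0,-0.6]]' 10
```

```text
clock: 3.7
tcp_pos: [461.6, 283.9, 8.1]
tool_rot: [[0.002, -0.464, -0.886], [0.002, -0.886, 0.464], [-1.0, -0.003, -0.001]]
force: [0.6, -0.3, -0.2]
width: 69.7
```

```bash
python3 -m creep '[[0.0035,0,0,0,-0.6],[0,0,0,0,-0.6],[0,0,0,0,0.3],[0,0,0,0,1],[0,0,0,0,1],[0,0,0,0,1],[0,0,0,0,1]]' 12
```

```text
clock: 4.58
tcp_pos: [460.7, 283.0, 3.0]
tool_rot: [[-0.0, -0.465, -0.885], [-0.0, -0.885, 0.465], [-1.0, 0.0, 0.0]]
force: [0.8, -0.8, 0.2]
width: 43.6
```

```bash
python3 -m creep '[[-0.04,0,0,0,1],[-0.045,0,0,-10.65,1],[-0.045,0,0,-10.65,1],[0,0,0,0,1],[0,0.0505,-0.0278,0,1],[0,0.0505,-0.0278,0,1],[0,0.0505,-0.0278,0,1],[0,0.0505,-0.0278,0,1],[0,0.0505,-0.0278,0,1],[0,0,0,0,1],[0,0,0,0,1],[0,0,0,0,1]]'
python3 - <<'E'
from h import *
s=read_state();f=optics.grab_frame("wrist");cv2.imwrite("pics/w3.png",f)
print(s['tcp_pos'],s['clock'])
f=optics.grab_frame("scene");cv2.imwrite("pics/s3.png",f)
E
```

```text
clock: 6.08
tcp_pos: [570.2, 17.7, 132.6]
tool_rot: [[-0.001, -0.11, -0.994], [-0.0, -0.994, 0.11], [-1.0, 0.0, 0.001]]
force: [0.1, 0.1, 0.2]
width: 43.4
[570.20783982  17.68144645 132.59091971] 6.075
```

View pics/w3.png

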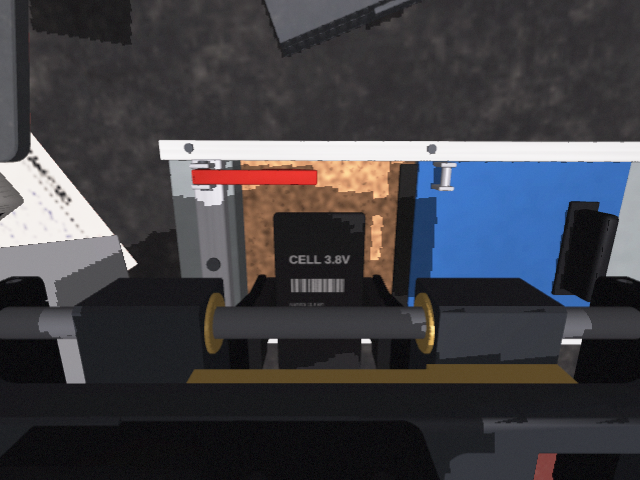

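View pics/s3.png

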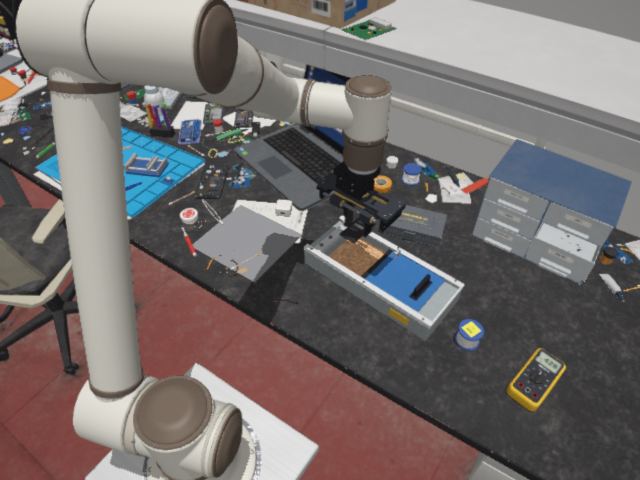

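The wrist view shows the cell held over the tan bay. The bracket edge is at about column 243, the hatch's front edge at 393-415, the catch at rows 170-185 and columns 192-317, and the pin at (445,175). I'll convert these to case coordinates.

```bash
cat >> h.py <<'E'
B=np.array([569.8,8.6,25.]);a=np.radians(6.4)
CX=np.array([np.cos(a),-np.sin(a),0]);CY=np.array([np.sin(a),np.cos(a),0])
R=np.array([CX,CY,[0,0,1.]])
def case(p): return (np.atleast_2d(p)-B)@R.T
E
python3 - <<'E'
from h import *
s=read_state()
def c(n,uv,z): print(n,uv,z,np.round(case(plane("wrist",[uv],z,s)),1))
print("tcp",case(s['tcp_pos']))
c("rail corner",(160,141),61);c("rail inner",(200,160),61)
c("bracket edge top",(243,220),60);c("bracket edge",(245,240),25)
c("hatch edge",(415,220),56);c("hatch lower edge",(395,220),46)
c("catch tip",(317,178),68);c("catch lo",(192,186),68);c("pin",(445,176),62)
c("cell far L",(274,213),s['tcp_pos'][2]);c("cell far R",(364,213),s['tcp_pos'][2])
c("handle",(590,245),75)
E
```

```text
tcp [[ -0.36277753   9.2690113  107.98021309]]
rail corner (160, 141) 61 [[ 77.8 114.4  36. ]]
rail inner (200, 160) 61 [[65.7 89.2 36. ]]
bracket edge top (243, 220) 60 [[24.8 63.  35. ]]
bracket edge (245, 240) 25 [[ 1.2 70.3  0. ]]
hatch edge (415, 220) 56 [[ 24.2 -59.   31. ]]
hatch lower edge (395, 220) 46 [[ 22.2 -46.9  21. ]]
catch tip (317, 178) 68 [[54.5 11.  43. ]]
catch lo (192, 186) 68 [[49.2 93.6 43. ]]
pin (445, 176) 62 [[ 55.6 -75.1  37. ]]
cell far L (274, 213) 132.98021308648978 [[ 42.7  31.3 108. ]]
cell far R (364, 213) 132.98021308648978 [[ 42.8 -12.1 108. ]]
handle (590, 245) 75 [[  11.2 -171.8   50. ]]
```

```bash
python3 -m creep '[[0.03,0,0.005,0,1],[0.04,0,0,0,1],[0.02,0,0,0,1],[0.008,0,0,0,1],[0.004,0,0,0,1],[0,0,0,0,1],[0,0,0,0,1]]'; python3 -m creep '[[0.002,0,0,0,1],[0,0,0,0,1]]'
```

```text
clock: 7.05
tcp_pos: [566.5, 17.4, 31.9]
tool_rot: [[0.002, -0.111, -0.994], [0.0, -0.994, 0.111], [-1.0, -0.001, -0.002]]
force: [0.5, -1.0, -1.4]
width: 43.6
clock: 7.3
tcp_pos: [565.8, 17.1, 29.2]
tool_rot: [[0.0, -0.111, -0.994], [0.0, -0.994, 0.111], [-1.0, -0.0, -0.0]]
force: [0.1, 0.0, -0.6]
width: 43.5
```

```bash
python3 -m creep '[[0.0015,0,0,0,1],[0,0,0,0,1]]'; python3 -m creep '[[0.001,0,0,0,1],[0,0,0,0,1]]'; python3 -m creep '[[0.0007,0,0,0,1],[0,0,0,0,1]]'
```

```text
clock: 7.55
tcp_pos: [565.7, 17.1, 27.4]
tool_rot: [[-0.0, -0.111, -0.994], [-0.0, -0.994, 0.111], [-1.0, 0.0, 0.0]]
force: [-0.3, 0.5, -1.1]
width: 43.9
clock: 7.8
tcp_pos: [565.8, 17.2, 26.4]
tool_rot: [[-0.0, -0.111, -0.994], [-0.0, -0.994, 0.111], [-1.0, 0.0, 0.0]]
force: [0.0, -0.5, -1.0]
width: 43.6
clock: 8.05
tcp_pos: [565.9, 17.2, 26.1]
tool_rot: [[0.0, -0.111, -0.994], [-0.0, -0.994, 0.111], [-1.0, -0.0, -0.0]]
force: [0.4, 0.2, 0.8]
width: 43.5
```

```bash
python3 -m creep '[[0,0,0,0,-0.33],[0,0,0,0,-0.33],[0,0,0,0,-0.33],[0,0,0,0,-0.33],[-0.02,0,0,0,-0.33],[-0.05,0,0,0,-0.33],[-0.05,0,0,0,0],[0,0,0,0,1],[0,0,0,0,1],[0,0,0,0,1]]'
python3 - <<'E'
from h import *
s=read_state();f=optics.grab_frame("wrist");cv2.imwrite("pics/w4.png",f)
print(s['clock'])
r=optics.outline_of("cell_center","wrist")
m=r[0]['region'].astype(np.uint8);c=max(cv2.findContours(m,0,2)[0],key=cv2.contourArea).reshape(-1,2)
print(cv2.minAreaRect(case(plane("wrist",c,30,s))[:,:2].astype(np.float32)))
E
```

```text
clock: 9.3
tcp_pos: [564.9, 16.9, 144.4]
tool_rot: [[-0.003, -0.111, -0.994], [-0.001, -0.994, 0.111], [-1.0, 0.001, 0.003]]
force: [0.4, 0.9, 0.2]
width: 25.5
9.3
((-3.454151153564453, 9.283496856689453), (84.47418975830078, 44.6710090637207), 0.021603554487228394)
```

View pics/w4.png

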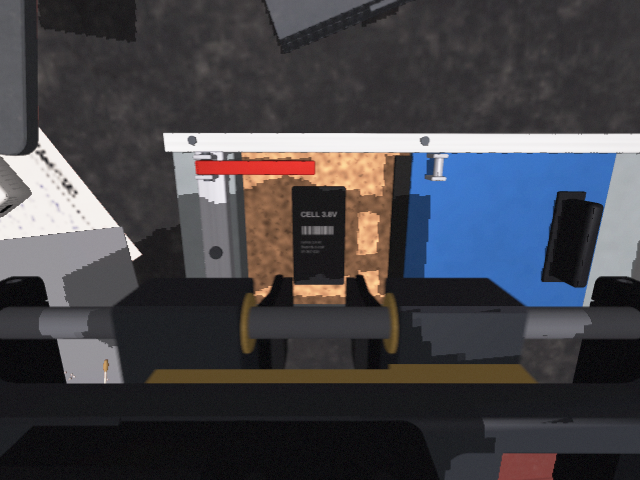

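The cell lies flat in the bay at case (-3.5, 9.3), measuring 84.5 x 44.7 mm at its expected height. Next, the handle.

Run:
```python
from h import *
s=read_state();print(np.round(s['q'],3))
f=optics.grab_frame("wrist")
r=optics.spot_point("hatch_handle","wrist");uv=r[0]['uv'];print(uv,r[0]['score'])
x,e=tri([("wrist",uv,s),("top",[418.5,234.4],None),("scene",[422.5,286.5],None)]);print(x,case(x),e)
```

```text
[ 0.316  0.354 -0.249 -0.    -0.97   1.143]
[574.2, 241.4] 0.94
[ 551.20430369 -169.34032317   67.41849945] [[   1.3550114  -178.90422711   42.41849945]] [1.9, 3.2, 2.1]
```

```bash
python3 -m creep '[[0,0,0,10,1],[0,0,0,10,1],[0,0,0,10,1],[0,0,0,10,1],[0,0,0,10,1],[0,0,0,10,1],[0,0,0,10,1],[0,0,0,10,1],[0,0,0,10,1],[0,-0.0015,-0.0557,0,1],[0,-0.0015,-0.0557,0,1],[0,-0.0015,-0.0557,0,1],[0,-0.0015,-0.0557,0,1],[0,0,0,0,1],[0,0,0,0,1],[0,0,0,0,1]]' 30
python3 - <<'E'
from h import *
s=read_state();f=optics.grab_frame("wrist");cv2.imwrite("pics/w5.png",f)
print(np.round(s['q'],2),case(s['tcp_pos']),s['clock'])
for n in("top","scene"):
    f=optics.grab_frame(n);r=optics.spot_point("hatch_handle",n);print(n,r[0] if r else r)
    cv2.imwrite(f"pics/{n}5.png",cv2.resize(f[150:350,240:500],None,fx=2.9,fy=2.9,interpolation=cv2.INTER_CUBIC))
E
```

```text
clock: 11.5
tcp_pos: [547.2, -203.8, 145.8]
tool_rot: [[-0.0, -0.994, 0.11], [0.0, 0.11, 0.994], [-1.0, 0.0, 0.0]]
force: [0.6, 0.4, 0.4]
width: 0.6
[-0.08  0.38 -0.2  -0.   -0.99 -0.03] [[   1.25420777 -213.63666449  120.76354522]] 11.5
top {'uv': [415.4, 234.5], 'score': 0.69}
scene {'uv': [419.5, 282.4], 'score': 0.76}
```

View pics/w5.png

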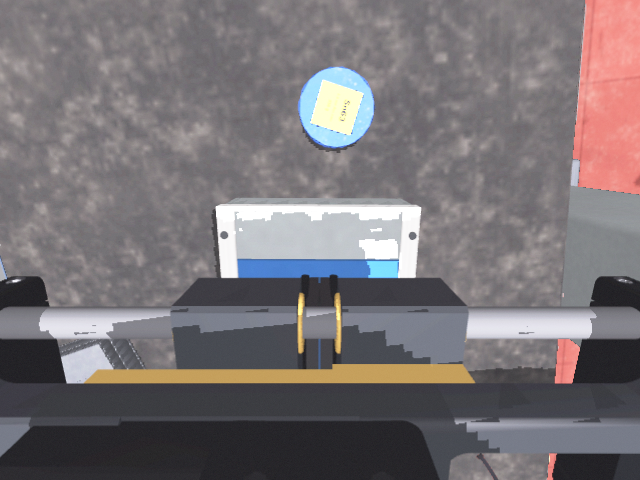

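View pics/scene5.png

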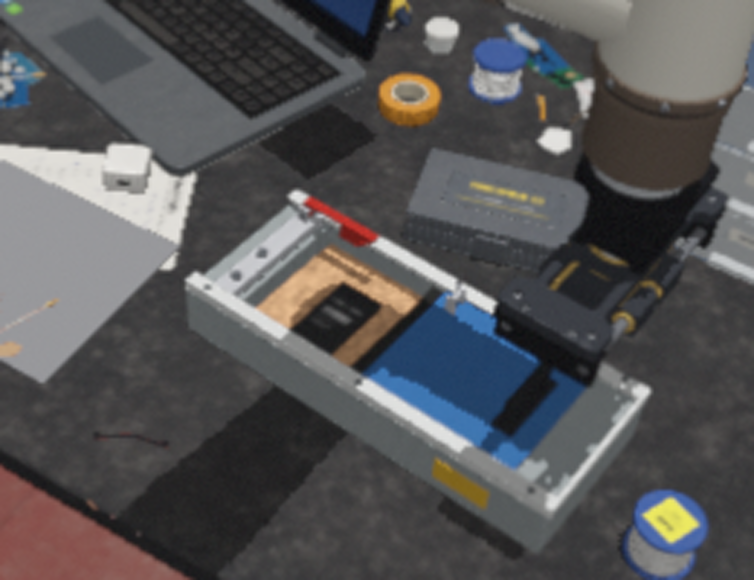

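View pics/top5.png

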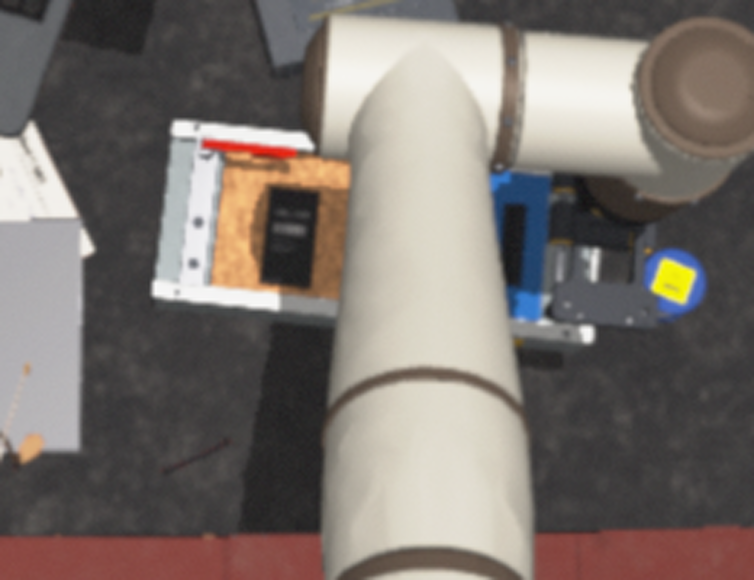

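The wrist view shows the spool at (337,107) and the case's -y end. In the scene view the handle is clear of the gripper and the cell lies flat. I'll check the handle's height by overlaying a model of it on the first pictures.

Run:
```python
from h import *
o=[]
for n,c in(("scene",(422,286)),("top",(417,235))):
    im=cv2.imread(f"pics/{n}0.png");row=[]
    for z in(67,71,75):
        # best y for this z
        k=im[c[1]-22:c[1]+22,c[0]-32:c[0]+32];S=6
        k=cv2.resize(k,None,fx=S,fy=S,interpolation=cv2.INTER_NEAREST)
        for zz,col in((14,(0,255,0)),(-14,(0,0,255))):
            L=np.array([[x,y,z+zz-25] for x,y in((-30,-184),(30,-184),(30,-174),(-30,-174))],float)
            p=proj(n,L@R+B);p=((p-[c[0]-32,c[1]-22]+.5)*S).astype(np.int32)
            cv2.polylines(k,[p],True,col,1)
        row.append(k[:, :384] if 0 else cv2.resize(k,(264,182)))
    o.append(np.hstack(row))
cv2.imwrite("pics/ov.png",np.vstack(o))
```

```text
(no output)
```

View pics/ov.png

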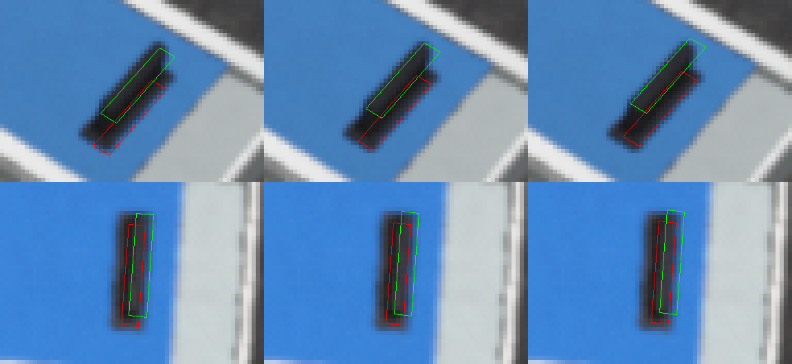

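The overlay puts the handle's centre at about y=-174, z=71. I'll lower to TCP z 70 behind it.

```bash
python3 -m creep '[[0.04,0.001,0,0,1],[0.03,0,0,0,1],[0.006,0,0,0,1],[0,0,0,0,1],[0,0,0,0,1],[0,0,0,0,1]]'
python3 - <<'E'
from h import *
s=read_state();print(case(s['tcp_pos']),s['clock'],R@s['force'])
f=optics.grab_frame("scene")
cv2.imwrite("pics/s6.png",cv2.resize(f[200:350,320:500],None,fx=4,fy=4,interpolation=cv2.INTER_CUBIC))
E
```

```text
clock: 12.5
tcp_pos: [546.8, -204.9, 71.1]
tool_rot: [[0.002, -0.994, 0.111], [-0.0, 0.111, 0.994], [-1.0, -0.002, -0.0]]
force: [0.6, 0.2, -0.5]
width: 0.2
[[   0.93445607 -214.73903459   46.08351235]] 12.5 [ 0.58213379  0.23356929 -0.51656599]
```

View pics/s6.png

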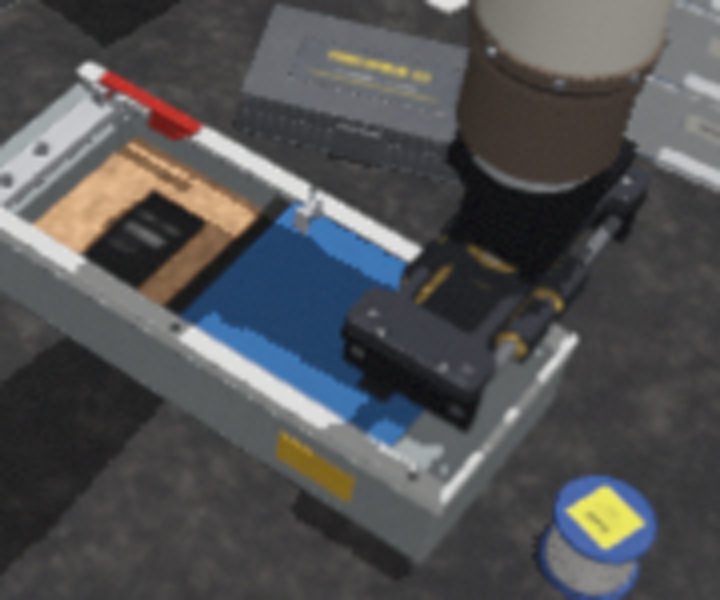

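The scene view shows the gripper above the -y end, with the handle just ahead of it at about (380,380). I'll approach slowly.

```bash
python3 -m creep '[[0,0,0.007,0,1],[0,0,0.006,0,1],[0,0,0.004,0,1],[0,0,0.002,0,1],[0,0,0.002,0,1],[0,0,0,0,1]]'; for i in 1; do python3 -m creep '[[0,0,0.002,0,1],[0,0,0.002,0,1]]'; done; python3 -m creep '[[0,0,0.002,0,1],[0,0,0.002,0,1]]';python3 -m creep '[[0,0,0.002,0,1],[0,0,0.002,0,1]]'
```

```text
clock: 13.3
tcp_pos: [548.4, -183.8, 69.9]
tool_rot: [[0.0, -0.994, 0.111], [-0.0, 0.111, 0.994], [-1.0, -0.0, -0.0]]
force: [0.2, -0.5, 0.0]
width: 0.4
clock: 13.55
tcp_pos: [548.8, -180.3, 69.8]
tool_rot: [[-0.0, -0.994, 0.111], [-0.0, 0.111, 0.994], [-1.0, 0.0, -0.001]]
force: [0.5, -2.5, -1.4]
width: 0.3
clock: 13.8
tcp_pos: [549.3, -176.1, 69.8]
tool_rot: [[-0.0, -0.994, 0.111], [-0.0, 0.111, 0.994], [-1.0, 0.0, -0.0]]
force: [-0.3, -2.3, 0.4]
width: 0.5
clock: 14.05
tcp_pos: [549.7, -171.9, 69.8]
tool_rot: [[-0.0, -0.994, 0.111], [-0.0, 0.111, 0.994], [-1.0, 0.0, -0.0]]
force: [-0.3, -2.0, -1.7]
width: -0.0
```

Contact is made and the hatch slides at about 2 N. I'll push on steadily.

```bash
python3 -m creep '[[0,0,0.004,0,1],[0,0,0.004,0,1],[0,0,0.004,0,1],[0,0,0.004,0,1],[0,0,0.004,0,1],[0,0,0.004,0,1],[0,0,0.004,0,1],[0,0,0.004,0,1]]'; python3 -m creep '[[0,0,0.004,0,1],[0,0,0.004,0,1],[0,0,0.004,0,1],[0,0,0.004,0,1],[0,0,0.004,0,1],[0,0,0.004,0,1],[0,0,0.002,0,1]]'
python3 - <<'E'
from h import *
s=read_state();print(case(s['tcp_pos']),s['clock'],R@s['force'])
f=optics.grab_frame("scene")
cv2.imwrite("pics/s7.png",cv2.resize(f[200:350,300:480],None,fx=4,fy=4,interpolation=cv2.INTER_CUBIC))
E
```

```text
clock: 15.05
tcp_pos: [553.4, -139.9, 69.9]
tool_rot: [[0.0, -0.994, 0.111], [0.0, 0.111, 0.994], [-1.0, -0.0, 0.0]]
force: [0.3, -2.0, -1.4]
width: 1.1
clock: 15.92
tcp_pos: [556.2, -114.1, 69.9]
tool_rot: [[0.0, -0.994, 0.111], [0.0, 0.111, 0.994], [-1.0, -0.0, 0.0]]
force: [0.5, -1.4, -0.3]
width: 0.6
[[   0.18787646 -123.41630449   44.89432184]] 15.925 [ 0.68399009 -1.33573777 -0.34691748]
```

View pics/s7.png

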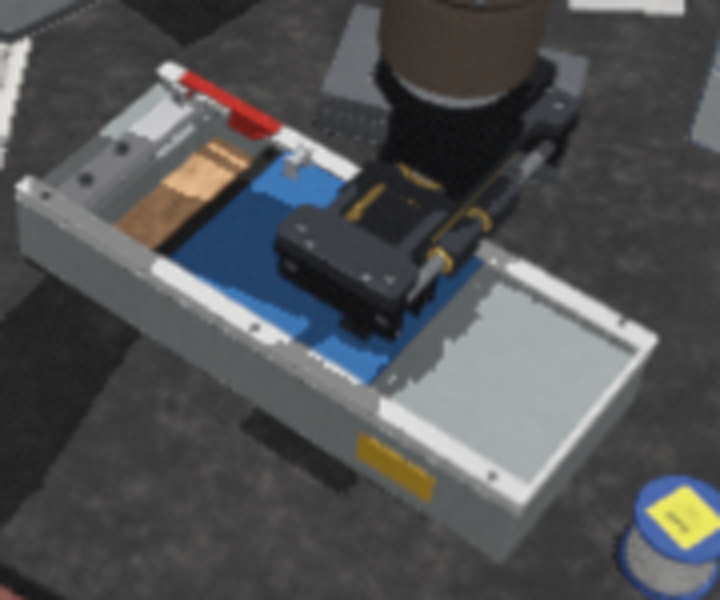

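Travel is about 69 mm so far, and the pin (300,160) is just short of the catch tip (275,125). I'll continue in smaller steps and watch the force.

```bash
python3 -m creep '[[0,0,0.003,0,1],[0,0,0.003,0,1],[0,0,0.003,0,1],[0,0,0.003,0,1]]'|sed -n '1,2p;4p'; python3 -m creep '[[0,0,0.002,0,1],[0,0,0.002,0,1],[0,0,0.002,0,1]]'|sed -n '1,2p;4p'; python3 -m creep '[[0,0,0.002,0,1],[0,0,0.002,0,1]]'|sed -n '1,2p;4p';  python3 -m creep '[[0,0,0.002,0,1],[0,0,0.002,0,1]]'|sed -n '1,2p;4p'
python3 - <<'E'
from h import *
s=read_state();print(case(s['tcp_pos']),s['clock'],R@s['force'])
f=optics.grab_frame("scene")
cv2.imwrite("pics/s8.png",cv2.resize(f[200:350,300:480],None,fx=4,fy=4,interpolation=cv2.INTER_CUBIC))
E
```

```text
clock: 16.48
tcp_pos: [557.5, -102.2, 69.9]
force: [0.1, -1.6, 0.0]
clock: 16.85
tcp_pos: [558.2, -96.4, 69.9]
force: [1.0, -2.3, 0.6]
clock: 17.1
tcp_pos: [558.6, -92.4, 69.9]
force: [0.7, -2.0, 0.2]
clock: 17.35
tcp_pos: [558.9, -89.4, 69.9]
force: [0.6, -7.2, -0.0]
[[  0.13824978 -98.58898092  44.92712295]] 17.35 [ 1.38552782 -7.1048501  -0.02219694]
```

View pics/s8.png

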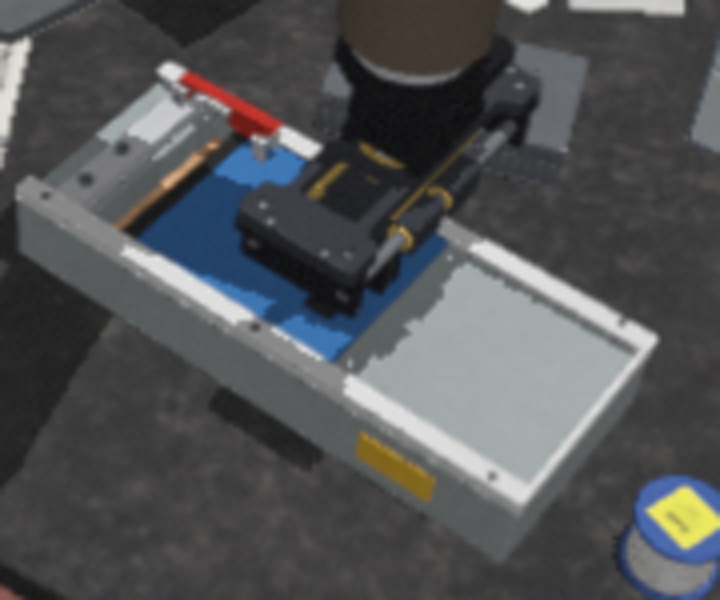

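The force rose to 7 N where the pin meets the catch. From here I'll use 1 mm steps.

```bash
for i in 1; do python3 -m creep '[[0,0,0.0,0,1]]'|sed -n '1,2p;4p'; python3 -m creep '[[0,0,0.001,0,1]]'|sed -n '1,2p;4p'; python3 -m creep '[[0,0,0.001,0,1]]'|sed -n '1,2p;4p'; python3 -m creep '[[0,0,0.001,0,1]]'|sed -n '1,2p;4p'; done
```

```text
clock: 17.52
tcp_pos: [559.0, -89.2, 69.9]
force: [1.2, -5.5, -0.8]
clock: 17.65
tcp_pos: [559.0, -88.6, 69.9]
force: [0.7, -7.1, -0.2]
clock: 17.77
tcp_pos: [559.2, -87.8, 69.9]
force: [1.4, -7.9, -0.7]
clock: 17.9
tcp_pos: [559.2, -86.9, 69.9]
force: [0.9, -7.6, -0.2]
```

```bash
python3 -m creep '[[0,0,0.001,0,1],[0,0,0.001,0,1],[0,0,0.001,0,1]]'|sed -n '1,2p;4p'; python3 -m creep '[[0,0,0.001,0,1],[0,0,0.001,0,1],[0,0,0.001,0,1]]'|sed -n '1,2p;4p'; python3 -m creep '[[0,0,0.0015,0,1],[0,0,0.0015,0,1]]'|sed -n '1,2p;4p'; python3 -m creep '[[0,0,0.0015,0,1],[0,0,0.0015,0,1]]'|sed -n '1,2p;4p'
```

```text
clock: 18.27
tcp_pos: [559.6, -84.0, 69.9]
force: [1.5, -6.5, -0.8]
clock: 18.65
tcp_pos: [560.1, -79.5, 69.9]
force: [0.8, -3.9, 0.5]
clock: 18.9
tcp_pos: [560.5, -76.4, 69.9]
force: [1.8, -3.7, 0.5]
clock: 19.15
tcp_pos: [560.8, -73.5, 69.9]
force: [1.0, -4.2, -0.5]
```

```bash
python3 -m creep '[[0,0,0.0015,0,1],[0,0,0.0015,0,1]]'|sed -n '1,2p;4p'; python3 -m creep '[[0,0,0.0015,0,1],[0,0,0.0015,0,1]]'|sed -n '1,2p;4p';python3 -m creep '[[0,0,0.001,0,1],[0,0,0.001,0,1]]'|sed -n '1,2p;4p';python3 -m creep '[[0,0,0.001,0,1],[0,0,0.001,0,1]]'|sed -n '1,2p;4p'
```

```text
clock: 19.4
tcp_pos: [561.1, -70.6, 69.9]
force: [0.7, -3.5, 0.8]
clock: 19.65
tcp_pos: [561.5, -67.6, 69.9]
force: [1.5, -4.1, -0.1]
clock: 19.9
tcp_pos: [561.7, -65.6, 69.9]
force: [0.7, -4.4, 0.3]
clock: 20.15
tcp_pos: [561.9, -63.7, 69.9]
force: [2.1, -4.4, 1.5]
```

Run:
```python
from h import *
s=read_state();print(case(s['tcp_pos']),s['clock'],R@s['force'])
f=optics.grab_frame("scene")
cv2.imwrite("pics/s9.png",cv2.resize(f[200:300,300:420],None,fx=6,fy=6,interpolation=cv2.INTER_CUBIC))
```

```text
[[  0.22881367 -72.69728597  44.89352581]] 20.15 [ 2.57454829 -4.17110153  1.47296769]
```

View pics/s9.png

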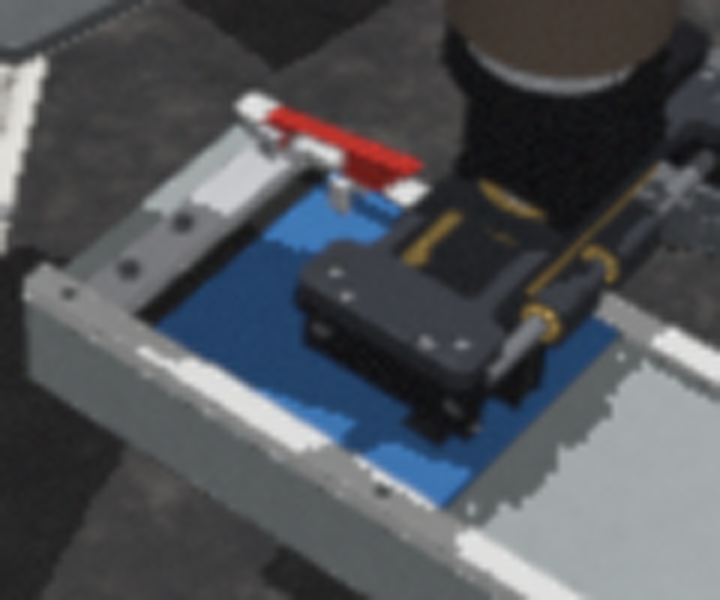

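The catch is lifted with the pin under it at (340,190). Now the fine steps.

```bash
for i in 1; do python3 -m creep '[[0,0,0.001,0,1],[0,0,0.001,0,1]]'|sed -n '1,2p;4p';python3 -m creep '[[0,0,0.0007,0,1],[0,0,0.0007,0,1]]'|sed -n '1,2p;4p';python3 -m creep '[[0,0,0.0005,0,1],[0,0,0.0005,0,1]]'|sed -n '1,2p;4p';python3 -m creep '[[0,0,0.0005,0,1],[0,0,0,0,1]]'|sed -n '1,2p;4p'; done
```

```text
clock: 20.45
tcp_pos: [562.2, -61.3, 69.9]
force: [1.3, -2.3, 1.1]
clock: 20.7
tcp_pos: [562.3, -60.5, 69.9]
force: [1.3, -5.3, 0.7]
clock: 20.95
tcp_pos: [562.3, -59.9, 69.9]
force: [2.2, -5.5, 0.1]
clock: 21.2
tcp_pos: [562.3, -59.6, 69.9]
force: [2.6, -6.9, 1.0]
```

```bash
python3 -m creep '[[0,0,0.0005,0,1],[0,0,0,0,1]]'|sed -n '1,2p;4p';python3 -m creep '[[0,0,0.0005,0,1],[0,0,0,0,1]]'|sed -n '1,2p;4p'; python3 -m creep '[[0,0,0.0004,0,1],[0,0,0,0,1]]'|sed -n '1,2p;4p'
python3 - <<'E'
from h import *
f=optics.grab_frame("scene")
cv2.imwrite("pics/s10.png",cv2.resize(f[200:300,300:420],None,fx=6,fy=6,interpolation=cv2.INTER_CUBIC))
E
```

```text
clock: 21.45
tcp_pos: [562.3, -59.5, 69.9]
force: [2.7, -8.5, 0.5]
clock: 21.7
tcp_pos: [562.3, -59.4, 69.9]
force: [1.8, -10.3, 0.1]
clock: 21.95
tcp_pos: [562.3, -59.4, 69.9]
force: [2.6, -11.2, -0.3]
```

View pics/s10.png

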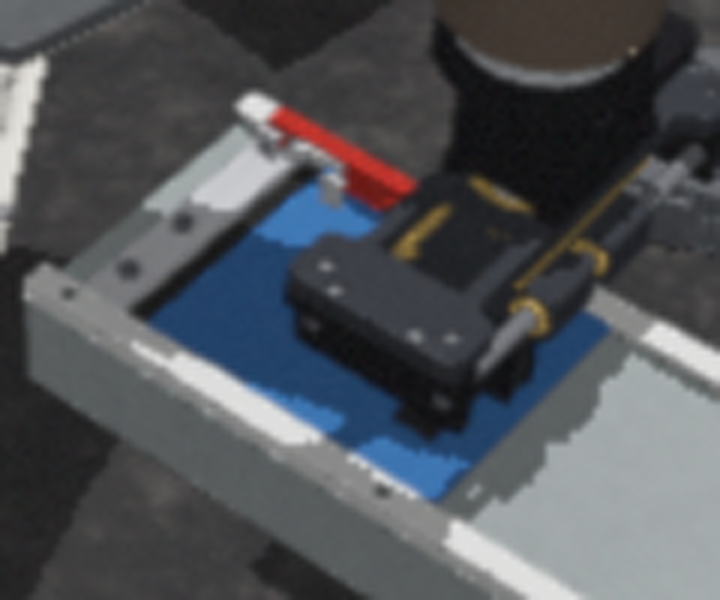

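The catch tip, at scene pixel (369,231), looks as low as at rest. I'll compare this with the first picture.

Run:
```python
from h import *
f=optics.grab_frame("scene");g=cv2.imread("pics/scene0.png")
k=[]
for n,i in(("start",g),("now",f)):
    h=cv2.cvtColor(i,cv2.COLOR_BGR2HSV);m=((h[...,1]>150)&((h[...,0]<8)|(h[...,0]>172)))[205:250,330:385]
    ys,xs=np.where(m);print(n,m.sum(),ys.mean()+205,xs.mean()+330,[ (c+330,ys[xs==c].min()+205,ys[xs==c].max()+205) for c in (20,28,34,38) if (xs==c).any()])
    k.append(cv2.resize(i[205:250,335:385],None,fx=8,fy=8,interpolation=cv2.INTER_CUBIC))
cv2.imwrite("pics/cmp.png",np.hstack(k))
s=read_state();print(s['force'],s['tcp_pos'])
```

```text
start 110 227.02727272727273 358.75454545454545 [(350, np.int64(220), np.int64(222)), (358, np.int64(224), np.int64(231)), (364, np.int64(228), np.int64(234)), (368, np.int64(230), np.int64(232))]
now 112 226.83928571428572 358.39285714285717 [(350, np.int64(219), np.int64(222)), (358, np.int64(224), np.int64(231)), (364, np.int64(228), np.int64(234)), (368, np.int64(230), np.int64(231))]
[  3.12068004 -11.67658776   0.46233585] [562.35439388 -59.34630615  69.88858183]
```

View pics/cmp.png

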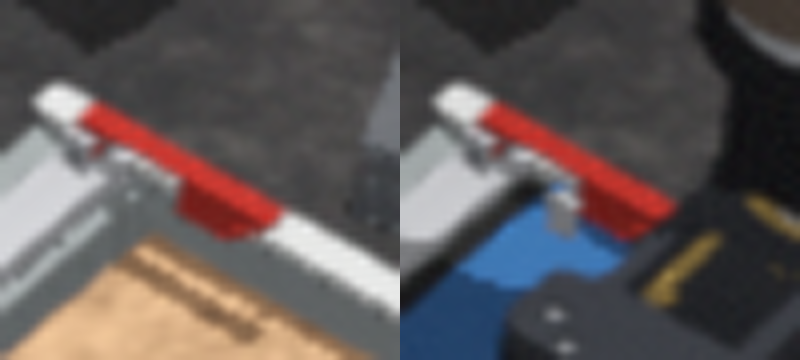

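The catch is back at its rest position with the pin behind the hook. I'll back off gently and check again.

```bash
python3 -m creep '[[0,0,-0.001,0,1],[0,0,-0.001,0,1],[0,0,-0.001,0,1],[0,0,-0.002,0,1],[0,0,-0.003,0,1],[0,0,-0.005,0,1],[0,0,-0.01,0,1],[0,0,-0.01,0,1],[0,0,0,0,1]]'
python3 - <<'E'
from h import *
f=optics.grab_frame("scene")
cv2.imwrite("pics/s11.png",cv2.resize(f[200:330,300:460],None,fx=4.5,fy=4.5,interpolation=cv2.INTER_CUBIC))
h=cv2.cvtColor(f,cv2.COLOR_BGR2HSV);m=((h[...,1]>150)&((h[...,0]<8)|(h[...,0]>172)))[205:250,330:385]
ys,xs=np.where(m);print(m.sum(),ys.mean()+205,xs.mean()+330)
E
```

```text
clock: 23.18
tcp_pos: [558.6, -91.2, 69.8]
tool_rot: [[-0.0, -0.994, 0.113], [0.0, 0.113, 0.994], [-1.0, 0.0, -0.0]]
force: [0.6, 0.7, -0.4]
width: 0.3
112 226.89285714285714 358.57142857142856
```

View pics/s11.png

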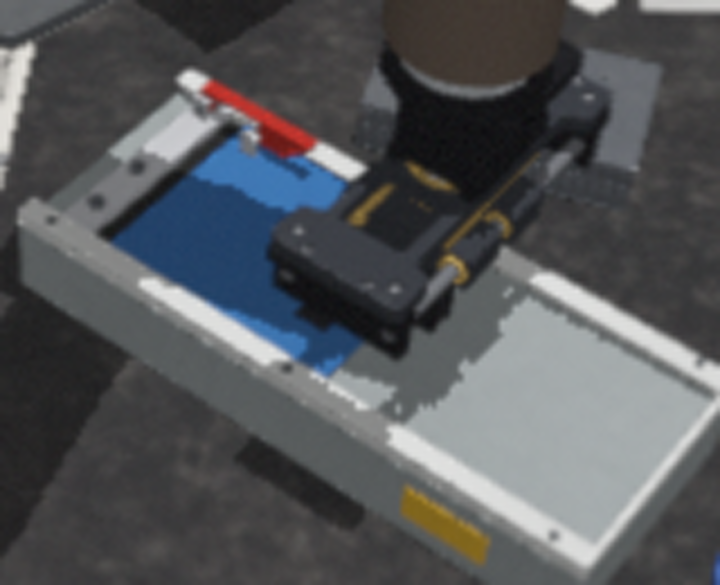

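The hatch is held: the pin (248,140) is still behind the catch. I'll lift clear and make the final checks.

```bash
python3 -m creep '[[-0.03,0,0,0,1],[-0.05,0,0,0,1],[-0.05,0,0,0,1],[0,0,-0.05,0,1],[0,0,-0.05,0,1],[0,0,-0.05,0,1],[0,0,0,0,1],[0,0,0,0,1],[0,0,0,0,1],[0,0,0,0,1]]'
python3 - <<'E'
from h import *
f=optics.grab_frame("scene")
cv2.imwrite("pics/s12.png",cv2.resize(f[190:350,290:490],None,fx=3.6,fy=3.6,interpolation=cv2.INTER_CUBIC))
h=cv2.cvtColor(f,cv2.COLOR_BGR2HSV);m=((h[...,1]>150)&((h[...,0]<8)|(h[...,0]>172)))[205:250,330:385]
ys,xs=np.where(m);print(m.sum(),ys.mean()+205,xs.mean()+330)
for t in("spool_c","charger_c","tin_c","hatch_handle"):
    r=optics.spot_point(t,"scene");print(t,[(x['uv'],round(x['score'],2)) for x in r[:1]])
E
```

```text
clock: 24.48
tcp_pos: [542.5, -238.3, 200.0]
tool_rot: [[0.0, -0.994, 0.11], [0.0, 0.11, 0.994], [-1.0, -0.0, 0.0]]
force: [0.0, 0.2, 0.1]
width: 0.2
111 227.03603603603602 358.77477477477476
spool_c [([467.8, 333.0], 0.63)]
charger_c [([282.1, 207.8], 0.77)]
tin_c [([188.7, 215.8], 0.71)]
hatch_handle []
```

View pics/s12.png

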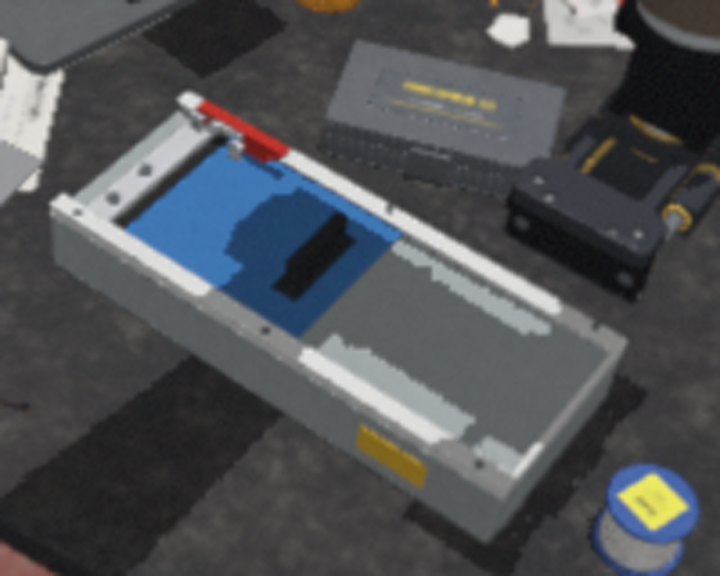

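The hatch is shut, with the catch (240,128) down behind the pin and the arm clear. The bystanders are where they were.

```bash
python3 -c "
from rig import job; print(job.job_done())"
```

```text
the job is handed in; nothing more can be done
None
```

I put the cell flat in the bay and pushed the hatch shut with closed fingers until the catch dropped behind the pin. The job is handed in, at about 24.5 s on the robot's clock; it reported no verdict.

- **Cell:** before the hatch shut, it lay about 3.5 mm and 9 mm from the bay's centre in x and y. Its outline matched the right size at the height for lying flat. I could not see it again once the hatch covered it.
- **Hatch and catch:** my readings between moves showed at most about 12 N of push. After I let go, the catch sat at its starting position to within 0.2 px in the scene picture, with the pin still behind it.
- **Hatch joint value:** I judged the hatch home from the pictures and the force, because the joint value itself could not be read.
- **Bystanders:** the spool, charger and tin were within about 2 px of where they started. The robot was well clear of everything, with about 0 N on the tool.

Two readings disagreed or failed. The cameras put the handle's height anywhere from 67 to 75 mm, so I pushed at 70 mm, which suited the whole range. The detector also missed the handle in the last picture, though it shows plainly there.

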